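# Set up the honing rod and present the gouge

## Robot

A 6-joint arm with a two-finger parallel gripper is mounted at the origin on the work surface. World frame = base frame: x ahead of the robot, y to its left, z up, the work surface at z = 0. Lengths are in m, angles in rad, forces in N, time in s.
With the tool pointing down it reaches from about 0.375 to 0.9 m from the base axis. Payload 3.1 kg.
Tool frame: the origin (TCP) lies at the very end of the fingers, on their centre line; the grasp point (between the pads) lies 19 mm behind it (manip.pinch_z is the distance from the TCP to the grasp point, in m); z points along the fingers, y is the direction in which the jaws open and shut (so a half turn about z gives the same grasp; the last joint's range is limited). The gripper opens to 85 mm and grips with 20 to 120 N. Pads are 22 mm wide; open, the fingers measure 114 mm over their backs; the gripper's body (76 mm by 85 mm) begins 54 mm behind the grasp point. The pads swing forward as they close: fully open they stand 13 mm farther back than shut.
Start: joints at [1.165, 0.527, 1.433, -0, 1.181, -0.178], TCP at [0.14, 0.609, 0.231] pointing down, gripper open.
Joint ranges: [-3.08, 3.08], [-0.75, 2.2], [0.22, 2.44], [-1.43, 4.57], [0, 2.65], [-2.85, 2.85]. Speed limits (rad/s): [2.79, 2.79, 3.14, 3.14, 3.14, 3.14].

## Interface

Orientations are given as a unit quaternion [x, y, z, w].
In Python, from station import manip gives the robot as it stands.
- The arm moves only by the tool drive_tool, never from a script. Its argument "increments" is a list of rows, each a list of 7 numbers: the closure in counts, from 0 (fully open) to 255 (shut), then the shift along the tool's x, y, z in cm, then the turn, a rotation vector about the tool's x, y, z in rad. A call has 1 to 20 rows; each row is the pose to reach, as a shift and turn from the pose commanded when the call began, along the tool's axes at that moment; what a row does not reach only later rows make up. A row lasts 1/10 s, in which the tool goes at most 50 mm and 8.59 degrees, less where a joint would pass 70% of its speed; a pose out of reach is approached as far as the arm can. A call with a gripper value outside its range is refused whole. The fingers move at their own pace and stop on an object; "force" is the grip in N (left out, the last holds). Time passes only in rows, so rows that repeat a pose let the fingers close. It gives the time, the measured TCP pose, the force and the opening at its end, in the units of the state.
- manip.sense(): the state, without advancing time (a new reading comes with each control period).
- manip.snapshot(name): name is "scene" or "top" or "wrist"; returns the picture (480x640x3 uint8, red, green, blue); there is no depth.
- manip.camera_model(name): a dict with "mtx" (3x3 intrinsics, pixels), "cam_to_world" (4x4, takes a point from camera to world coordinates). Camera axes: x right, y down, z forward; pixel columns grow to the right and rows downward; lengths in m; the calibration is good to about 2 mm. A picture is of the moment at which its call begins: read the wrist's pose just before it. camera_model takes no time and is no camera call; for the wrist camera it gives the pose at the moment of the call.
- manip.sign_off(): hands the job in, once; it reports no verdict.
The state is a dict: "t": time; "q": joint angles; "qd": joint speeds; "tau": joint torques, N m; "tcp_pos": TCP position; "tool_rot": TCP orientation; "force": force on the tool from outside, world axes, zero at the start; "ft_torque": the same for the moment, N m; "finger_gap": opening from 0.0 (shut) to 1.0 (fully open).
Only numpy, scipy, OpenCV 4.12 (cv2) and the standard library are available. Lean on these libraries where they do the work, as an engineer would, in place of code of your own. Each camera call takes 0.05 s, during which the arm holds its last target. There are 200 camera calls.

## Task

Get ready to hone the big gouge. First take the white honing rod from its open wooden cradle and push it down past the sprung jaw of the honing stand until it sits fully home in both forks, centred along its length, and let go of it; then draw the gouge - the carving tool with the longest handle - out of the leaning rack, turn it until it lies level, and hold its cutting edge over the middle of the clipped rod, at least 12 cm above the rod. Finish while still holding the gouge there, still and touching nothing else; leave the other carving tools and everything else on the bench where they are.

Things in the scene. Friction and masses are not known exactly. Their poses are not given: they have to be found in the camera images.
- rod: white ceramic honing rod, a plain round bar 16 mm in diameter and 190 mm long, about 110 g. It starts lying level across the V cradle, its axis 45 mm above the table. Origin at its middle, on its axis; x runs along the rod (both ends alike; it may be rolled about x).
- cradle: fixed open wooden V cradle for the rod: base 170 x 70 x 16 mm with two V rests 60 mm either side of the middle along x, their tops about 50 mm above the table, open between them. Origin at the centre of the underside, x along the rod, z up.
- stand: fixed honing stand: wooden base 200 x 90 x 16 mm, two dark steel forks 14 mm thick, 60 mm either side of the middle along x; between them nothing is higher than 24 mm. Slots 19 mm wide, open at the top: tall prong on -y (to 78 mm above the table, then flared outward to 92 mm), short one on +y (to 53 mm). Origin at the centre of the underside; x along the clipped rod, z up.
- seat (a point): where the rod's middle sits when fully home in the stand: on the stand's centre line, 53 mm above the table. x along the rod, y towards the jaw, z up (same axes as the stand).
- jaw (a joint): sprung hinged jaw (bright steel) on the stand's +y side, an arm at each fork with a round nose (polished, radius 5 mm, axis 8 mm to +y of the slot's middle, 65 mm above the table) over the slot. rad: 0 at rest, about 0.13 while the rod, pushed down with 3 to 10 N, passes, then about 0 again. The rod's weight does not open it: a rod merely laid on the noses lies about 22 mm too high.
- rack: fixed leaning tool rack: base 150 x 260 x 10 mm and a thick wooden socket board 250 mm long with three through sockets 85 mm apart along y, 80 mm deep, leaning 45 degrees from vertical towards the rack's +x. Origin at the centre of the underside; z up.
- gouge: carving gouge with the longest handle (125 mm, round, 26-30 mm diameter, wood), 130 g; ferrule and U-shaped steel blade (78 mm long, 16 mm wide) stand in one of the rack's sockets with 2 mm play. Origin on its axis at the shoulder (handle meets ferrule, rests on the board); z along the axis towards the handle end (handle 0 to +125 mm, edge at -78 mm). Draws out freely along z; 80 mm frees it.
- gouge_grip (a point): point on the gouge's axis, 50 mm up the handle from the shoulder (28 mm diameter there); z along the tool towards the handle end.
- gouge_edge (a point): middle of the gouge's cutting edge, on its axis 78 mm below the shoulder.
- palm_tool: other carving tool in the rack, with a short mushroom-shaped wooden handle 52 mm long and 44 mm wide. Origin at its shoulder, z towards the handle end. Leave it in place.
- slim_tool: other carving tool in the rack, with a slim wooden handle 80 mm long and 23 mm wide. Origin at its shoulder, z towards the handle end. Leave it in place.
- sanding_block: cork sanding block 75 x 34 x 28 mm between stand and cradle; origin at the centre of its underside. Leave it.
- wax_tin: flat round metal tin, 72 mm in diameter, 28 mm high; origin at the centre of its underside. Leave it.
- carved_figure: small turned wooden figure, 94 mm high, 48 mm wide; origin at the centre of its underside. Leave it.
- wood_blank: block of dark wood 140 x 60 x 35 mm; origin at the centre of its underside. Leave it.
- mallet: carver's round wooden mallet lying on its side, head 104 mm long and up to 68 mm thick, handle 130 mm; origin under the joint of head and handle. Leave it.
- oil_bottle: amber oil bottle, 52 mm in diameter, 120 mm high; origin at the centre of its underside. Leave it.

How it is judged:
On the way, in this order (a step that is already met when the one before it is completed fails the run):
1. the rod is snapped fully home in both forks and let go (z of rod in the frame of seat between -0.004 and 0.003 m and y of rod in the frame of seat between -0.004 and 0.004 m and x of rod in the frame of seat between -0.025 and 0.025 m and angle between the x axis of rod and the x axis of seat, either way round below 0.06 rad and value of joint jaw below 0.05 rad and contact force between rod and the fingers below 0.1 N), for 0.2 s.
2. the gouge is drawn clear of the rack and held by the fingers (distance of gouge from where it was at the start of the episode above 0.085 m and contact force between gouge and rack below 0.1 N and contact force between gouge and the fingers above 1 N), for 0.2 s.
At the end, for the whole second after the job is handed in: Ends holding: rod home in both forks (25 mm along, 4 mm across, 3 mm high, 0.06 rad; jaw under 0.05 rad) and untouched; gouge held still in the fingers, level within 0.22 rad, edge within 35 mm horizontally of the seat and over 100 mm above it, touching neither rack, stand nor rod (all of step 1 and angle between gouge's own z axis and vertical between 1.35 and 1.79 rad and horizontal distance between gouge_edge and seat below 0.035 m and z of gouge_edge in the frame of seat above 0.1 m and contact force between gouge and the fingers above 1 N and contact force between gouge and rack below 0.1 N and contact force between gouge and stand below 0.1 N and contact force between gouge and rod below 0.1 N and contact force between rod and the arm below 0.1 N and linear speed of gouge below 0.03 m/s and angular speed of gouge below 0.2 rad/s); the arm keeps its last pose, push and grip.
It fails at once if another carving tool or a bystander is displaced by more than 30 mm (distance of any of palm_tool, slim_tool, sanding_block, wax_tin, carved_figure, wood_blank, mallet, oil_bottle from where it was at the start of the episode above 0.03 m).
It also fails if it takes over 64 s, if anything falls off the work surface, if the arm or the gripper's body presses on something with over 40 N, if the wrist force passes 120 N, or if a joint passes its speed limit or range.

## Working session

There is one attempt and no reset: what is moved stays moved. The work goes in short steps, Python scripts to look and compute and a tool call to move; the robot and the scene stay as the last step left them, time stands still between calls to the robot, and variables do not carry over. Pictures are saved under pics/ and viewed, about 8 in all and at most 12, crops included, and the job is handed in when it is done.

Besides the shell and the picture viewer there is one more tool, called after "Request:" as a command line: name --pt "numbers of a row" for each row, then --argument value for the rest. drive_tool: Moves the arm, as the interface text tells. Its arguments: {"type":"object","properties":{"increments":{"type":"array","items":{"type":"array","items":{"type":"number"}}},"force":{"type":"number"}},"required":["increments"]}

```bash
ls; mkdir -p pics; python3 - <<'E'
from station import manip
import cv2
print(manip.sense())
print(manip.pinch_z)
for n in ("scene","top"):
    im=manip.snapshot(n); cv2.imwrite(f"pics/{n}0.png",im[:,:,::-1])
for n in ("scene","top","wrist"):
    c=manip.camera_model(n); print(n,c)
E
```

```text
pics
{'t': 0.0, 'q': array([ 1.16548621e+00,  5.28492362e-01,  1.43388862e+00, -3.56463359e-06,
        1.18143174e+00, -1.78515388e-01]), 'qd': array([-0.00150281, -0.00179677, -0.00189233, -0.00121145, -0.000199  ,
       -0.0004154 ]), 'tau': array([-1.41800279e-03, -4.42344761e+01, -1.78024542e+01, -4.21409513e-04,
        8.46954121e-03,  9.41255394e-06]), 'tcp_pos': array([0.1402281, 0.6083276, 0.2303219]), 'tool_rot': array([ 1.13153747e-01,  9.93576870e-01, -1.06354820e-03, -3.17872145e-04]), 'force': array([-0.85048004, -0.91059127,  0.3779597 ]), 'ft_torque': array([-0.02741531, -0.03239955,  0.05587689]), 'finger_gap': 1.0011097324226756}
0.0187
scene {'mtx': array([[561.82648062,   0.        , 325.71719568],
       [  0.        , 561.82648062, 243.4589281 ],
       [  0.        ,   0.        ,   1.        ]]), 'cam_to_world': array([[ 0.78166689,  0.39676745, -0.48121976,  1.37902588],
       [ 0.62366266, -0.48924097,  0.60966233, -1.03763146],
       [ 0.00646175, -0.77667166, -0.62987251,  1.11011528],
       [ 0.        ,  0.        ,  0.        ,  1.        ]])}
top 
[... 251 characters left out ...]
147739e-01],
       [-9.99988437e-01,  4.80781389e-03, -1.07559364e-04,
        -4.87160514e-02],
       [-4.64399870e-04, -1.18804947e-01, -9.92917504e-01,
         1.28978807e+00],
       [ 0.00000000e+00,  0.00000000e+00,  0.00000000e+00,
         1.00000000e+00]])}
wrist {'mtx': array([[392.94552298,   0.        , 314.10668742],
       [  0.        , 392.94552298, 243.71570391],
       [  0.        ,   0.        ,   1.        ]]), 'cam_to_world': array([[ 0.22470386,  0.92099927,  0.31822716,  0.05898644],
       [ 0.97442461, -0.21164452, -0.07552005,  0.62788558],
       [-0.00220288,  0.32705802, -0.94500169,  0.37204531],
       [ 0.        ,  0.        ,  0.        ,  1.        ]])}
```

View pics/top0.png

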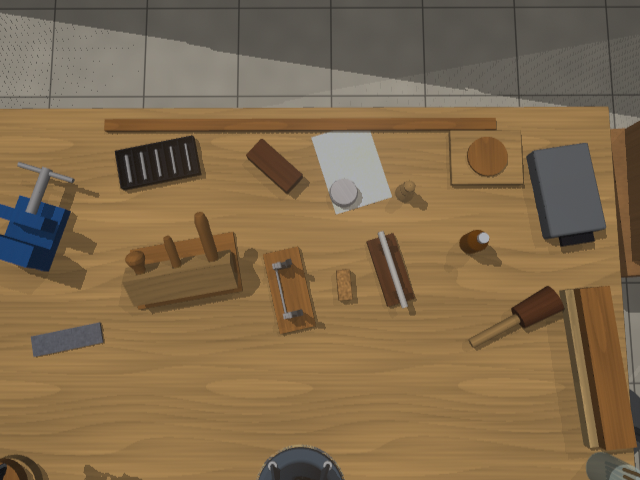

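View pics/scene0.png

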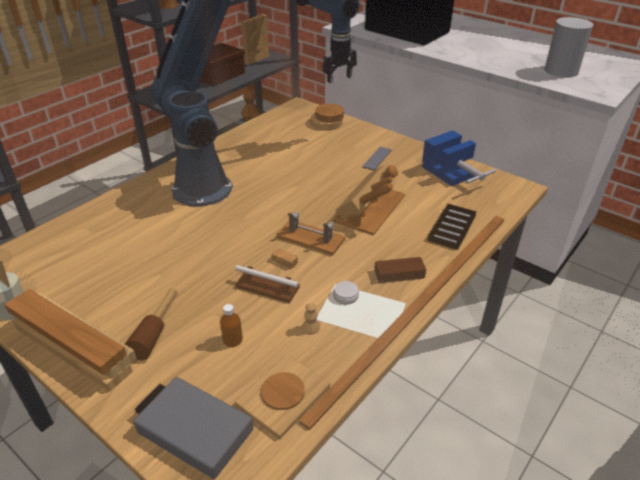

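Top view: rod runs (381,234)–(405,305), the stand is around (290,290), and the rack is around (185,270) with the gouge as its rightmost handle, tip (202,216). I'll enlarge both views for measuring.

```bash
python3 - <<'E'
import cv2,numpy as np
a=cv2.imread("pics/top0.png")[200:340,115:425]
a=cv2.resize(a,None,fx=2.58,fy=2.58,interpolation=cv2.INTER_CUBIC)
b=cv2.imread("pics/scene0.png")[155:265,265:415]
b=cv2.resize(b,None,fx=2,fy=2,interpolation=cv2.INTER_CUBIC)
cv2.imwrite("pics/c1.png",a); print(a.shape)
E
cat > h.py <<'E'
import numpy as np
from station import manip
def ray(n,u,v,z):
    c=manip.camera_model(n); T=c["cam_to_world"]; 
    d=T[:3,:3]@np.linalg.solve(c["mtx"],[u,v,1]); o=T[:3,3]
    return o+d*(z-o[2])/d[2]
def proj(n,p,c=None):
    c=c or manip.camera_model(n); T=c["cam_to_world"]
    q=c["mtx"]@(T[:3,:3].T@(np.asarray(p)-T[:3,3])); return q[:2]/q[2]
E
```

```text
(361, 800, 3)
```

View pics/c1.png

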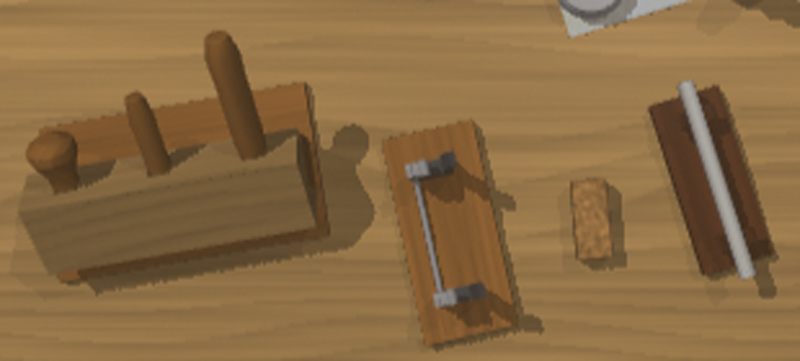

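The crop shows rod ends at about (686,84) and (747,276), and stand base corners at (383,143), (473,120), (522,325) and (430,347) with the bright jaw on the left. The gouge handle runs (219,38)–(255,157).

```bash
python3 - <<'E'
from h import *
np.set_printoptions(precision=4,suppress=True)
P=lambda u,v,z: ray("top",115+(u+.5)/2.58-.5,200+(v+.5)/2.58-.5,z)
a,b=P(686,84,.045),P(747,276,.045); print("rod",a,b,(a+b)/2,np.linalg.norm(a-b),np.arctan2(*(a-b)[1::-1]))
c=[P(*k,.016) for k in((383,143),(473,120),(522,325),(430,347))]; m=np.mean(c,0); print("stand",m)
for i in range(4): print(np.linalg.norm(c[i]-c[i-1]))
d=c[0]+c[1]-c[2]-c[3]; print("yaw",np.arctan2(d[1],d[0]))
# rack base visible corners z=.01
r=[P(304,84,.01),P(328,234,.01),P(66,282,.01)]; print("rack",r,np.linalg.norm(r[0]-r[1]),np.linalg.norm(r[1]-r[2]))
yw=r[2]-r[1]; yaw=np.arctan2(-yw[0],yw[1]); print("rackyaw",yaw, "center",(r[0]+r[2])/2)
E
```

```text
rod [ 0.6122 -0.197   0.045 ] [ 0.4331 -0.25    0.045 ] [ 0.5227 -0.2235  0.045 ] 0.18678487230894925 0.2873865611998578
stand [0.4749 0.0243 0.016 ]
0.19783801249837363
0.08872449581093633
0.19959992280227484
0.08873793012401902
yaw 0.23308754463281336
rack [array([0.6188, 0.1676, 0.01  ]), array([0.4744, 0.1426, 0.01  ]), array([0.4303, 0.3906, 0.01  ])] 0.14650277159359537 0.2519003653524126
rackyaw 0.17622254058758088 center [0.5245 0.2791 0.01  ]
```

```bash
cat >> h.py <<'E'
from scipy.spatial.transform import Rotation as R
np.set_printoptions(precision=4,suppress=True)
def down(yaw):  # tool down, tool x heading yaw
    return R.from_euler('z',yaw)*R.from_euler('x',np.pi)
def inc(pos,rot):
    s=manip.sense(); r=R.from_quat(s["tool_rot"])
    return r.inv().apply(np.asarray(pos)-s["tcp_pos"])*100,(r.inv()*rot).as_rotvec()
E
python3 - <<'E'
from h import *
print(inc([.42,.15,.24],down(.287+np.pi)))
print(inc([.5227,-.2235,.2],down(.287+np.pi)))
E
```

```text
(array([-37.5649, -38.3786,  -0.8953]), array([-0.0018, -0.0008, -0.5138]))
(array([-55.9703, -72.4558,   3.1647]), array([-0.0018, -0.0008, -0.5138]))
```

Request:
drive_tool --pt "0 -4 -4 0 0 0 -0.05" --pt "0 -8 -8 0 0 0 -0.1" --pt "0 -12 -12 0 0 0 -0.2" --pt "0 -16 -16 -0.5 0 0 -0.3" --pt "0 -20 -20 -0.5 0 0 -0.4" --pt "0 -24 -24 -0.9 0 0 -0.51" --pt "0 -28 -28 -0.9 0 0 -0.51" --pt "0 -32 -32 -0.9 0 0 -0.514" --pt "0 -36 -36 -0.9 0 0 -0.514" --pt "0 -39 -40 -0.5 0 0 -0.514" --pt "0 -41 -44 0 0 0 -0.514" --pt "0 -43 -48 0.5 0 0 -0.514" --pt "0 -45 -52 1 0 0 -0.514" --pt "0 -47 -56 1.5 0 0 -0.514" --pt "0 -49 -60 2 0 0 -0.514" --pt "0 -51.5 -64 2.5 0 0 -0.514" --pt "0 -53.8 -68 3 0 0 -0.514" --pt "0 -56 -72.4 3.2 0 0 -0.514" --pt "0 -56 -72.4 3.2 0 0 -0.514" --pt "0 -56 -72.4 3.2 0 0 -0.514"

```text
t: 2.1
tcp_pos: [0.5243, -0.2266, 0.1986]
tool_rot: [-0.141, 0.99, -0.001, 0.0]
force: [-0.6, -0.0, -0.1]
finger_gap: 1.0
```

```bash
python3 - <<'E'
from h import *
import cv2
s=manip.sense(); print(s["tcp_pos"],s["tool_rot"],s["q"],s["t"])
im=manip.snapshot("wrist"); cv2.imwrite("pics/w1.png",im[:,:,::-1])
print(proj("wrist",[.6122,-.197,.045]),proj("wrist",[.4331,-.25,.045]),proj("wrist",[.5227,-.2235,.045]))
np.save("w1T.npy",manip.camera_model("wrist")["cam_to_world"])
E
```

```text
[ 0.5243 -0.2266  0.1986] [-0.141   0.99   -0.0009  0.0005] [-0.6032  0.4951  1.6052 -0.0007  1.0395 -2.4566] 2.1
[315.0653 325.7687] [314.3997  92.2396] [314.7476 220.7069]
```

View pics/w1.png

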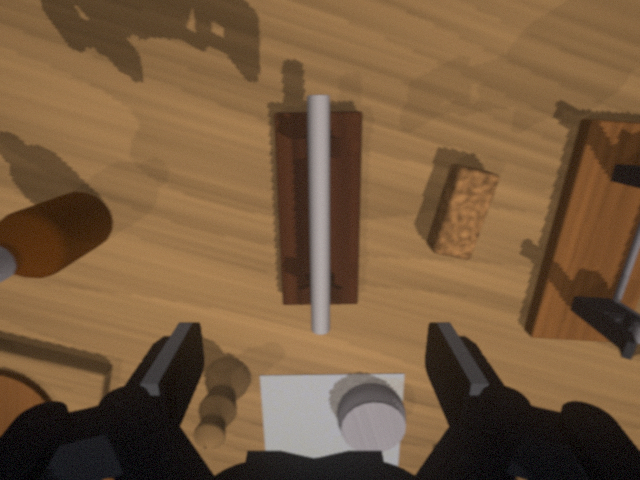

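Wrist view: rod from about (317,97) to (321,331), about 4 px right of the gripper's line, nothing blocking the fingers.

```bash
python3 - <<'E'
from h import *
a,b=ray("wrist",321,330,.049),ray("wrist",317,97,.049)
m=(a+b)/2; y=np.arctan2(*(a-b)[1::-1]); print(a,b,m,y,np.linalg.norm(a-b))
# top camera mean
print(inc([m[0],m[1],.026],down(y+np.pi)))
E
```

```text
[ 0.6124 -0.1917  0.049 ] [ 0.4357 -0.2474  0.049 ] [ 0.5241 -0.2195  0.049 ] 0.30513992078604607 0.18529654754014568
(array([-0.2175,  0.3818, 17.25  ]), array([ 0.001 , -0.0006, -0.0209]))
```

Request:
drive_tool --pt "0 -0.2 0.35 4 0 0 -0.018" --pt "0 -0.2 0.35 8 0 0 -0.018" --pt "0 -0.2 0.35 12 0 0 -0.018" --pt "0 -0.2 0.35 15 0 0 -0.018" --pt "0 -0.2 0.35 17.2 0 0 -0.018" --pt "0 -0.2 0.35 17.2 0 0 -0.018" --pt "0 -0.2 0.35 17.2 0 0 -0.018" --pt "255 -0.2 0.35 17.2 0 0 -0.018" --pt "255 -0.2 0.35 17.2 0 0 -0.018" --pt "255 -0.2 0.35 17.2 0 0 -0.018" --pt "255 -0.2 0.35 17.2 0 0 -0.018" --pt "255 -0.2 0.35 17.2 0 0 -0.018" --pt "255 -0.2 0.35 17.2 0 0 -0.018" --pt "255 -0.2 0.35 17.2 0 0 -0.018" --pt "255 -0.2 0.35 17.2 0 0 -0.018" --force 60

```text
t: 3.65
tcp_pos: [0.5268, -0.2226, 0.0289]
tool_rot: [-0.152, 0.988, -0.004, 0.003]
force: [-1.2, -7.3, 3.4]
finger_gap: 0.163
```

Request:
drive_tool --pt "255 0 0 -2 0 0 0" --pt "255 0 0 -5 0 0 0" --pt "255 0 0 -9 0 0 0" --pt "255 0 0 -13 0 0 0" --pt "255 0 0 -17 0 0 0" --pt "255 0 0 -17 0 0 0"

```text
t: 4.25
tcp_pos: [0.5275, -0.2205, 0.2032]
tool_rot: [-0.152, 0.988, -0.004, 0.005]
force: [1.2, -0.6, -1.4]
finger_gap: 0.166
```

```bash
python3 - <<'E'
from h import *
s=manip.sense(); print(s["tcp_pos"],s["tool_rot"],s["force"],s["finger_gap"])
print(inc([.475,.024,.17],down(.233+np.pi)))
E
```

```text
[ 0.5275 -0.2205  0.2032] [-0.152   0.9884 -0.0043  0.0047] [ 1.2391 -0.5954 -1.4022] 0.16555712031027728
(array([-2.3173, 24.9326,  3.0933]), array([-0.0096,  0.0083,  0.0723]))
```

Request:
drive_tool --pt "255 -0.5 3 0 0 0 0.02" --pt "255 -1 7 0 -0.005 0.005 0.04" --pt "255 -1.5 11 0 -0.01 0.008 0.07" --pt "255 -2 14 0 -0.01 0.008 0.072" --pt "255 -2.3 16 0 -0.01 0.008 0.072" --pt "255 -2.3 16 0 -0.01 0.008 0.072" --pt "255 -2.3 16 0 -0.01 0.008 0.072"

```text
t: 4.95
tcp_pos: [0.4978, -0.0588, 0.1968]
tool_rot: [-0.117, 0.993, 0.004, -0.005]
force: [0.3, 0.7, 0.5]
finger_gap: 0.164
```

```bash
python3 - <<'E'
from h import *
import cv2
s=manip.sense(); print(s["tcp_pos"],s["tool_rot"])
np.save("w2T.npy",manip.camera_model("wrist")["cam_to_world"])
im=manip.snapshot("wrist")[:,:,::-1]; cv2.imwrite("pics/w2.png",im)
E
```

```text
[ 0.4978 -0.0588  0.1968] [-0.1169  0.9931  0.0043 -0.0052]
```

View pics/w2.png

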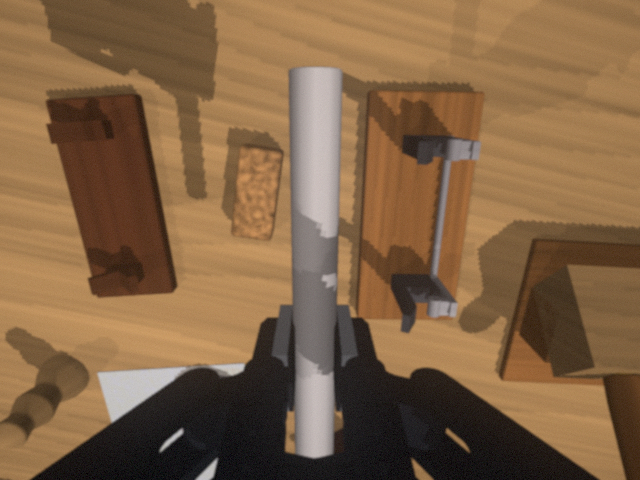

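The held rod runs from (316,69) to (315,457). The stand is clear to view at x 360–484, y 91–319, with forks at (440,150) and (425,290). I'll fit a projected stand model to it.

```bash
cat > ov.py <<'E'
from h import *
import cv2,sys
def overlay(img,out,pose,box,k,cam):
    x,y,yaw=pose; Rz=R.from_euler('z',yaw)
    W=lambda p: Rz.apply(p)+[x,y,0]
    im=cv2.imread(img)[box[1]:box[3],box[0]:box[2]]
    im=cv2.resize(im,None,fx=k,fy=k,interpolation=cv2.INTER_CUBIC)
    def pl(pts,col):
        q=np.array([(proj("",W(p),cam)-box[:2]+.5)*k for p in pts]).round().astype(int)
        cv2.polylines(im,[q],True,col,1)
    pl([(a,b,.016) for a,b in((.1,.045),(.1,-.045),(-.1,-.045),(-.1,.045))],(0,255,0))
    for sx in(1,-1):
        pl([(sx*.06+e,-.0095,.078) for e in(.007,-.007)],(0,255,255))
        pl([(sx*.06+e,.0095,.053) for e in(.007,-.007)],(255,0,255))
        pl([(sx*.06+e,.008,.065) for e in(.007,-.007)],(0,0,255))
    cv2.imwrite(out,im)
E
python3 - <<'E'
from ov import *
cam=dict(manip.camera_model("wrist")); cam["cam_to_world"]=np.load("w2T.npy")
overlay("pics/w2.png","pics/o2.png",(.4749,.0243,.233),(350,80,500,330),2.4,cam)
T=R.from_quat(manip.sense()["tool_rot"]); tcp=manip.sense()["tcp_pos"]
z=tcp[2]+.0167
a=ray("wrist",316,69,z); b=ray("wrist",315.5,457,z); print(T.inv().apply(a-tcp),T.inv().apply(b-tcp),np.linalg.norm(a-b),np.arctan2(*(b-a)[1::-1]))
for q in((371,91),(484,93),(458,319),(357,306)): print(ray("wrist",*q,.016))
E
```

```text
[ 0.0942  0.0005 -0.0159] [-0.0528  0.0005 -0.0172] 0.1469817857884258 0.23349566389585386
[ 0.3932 -0.0378  0.016 ]
[0.3744 0.0476 0.016 ]
[0.5651 0.0959 0.016 ]
[0.5734 0.0006 0.016 ]
```

View pics/o2.png

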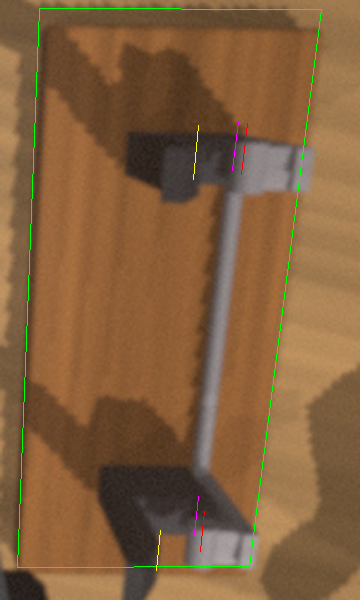

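```bash
python3 - <<'E'
from h import *
print(inc([.477,.024,.11],down(.233+np.pi)))
E
```

```text
(array([0.061 , 8.5295, 8.7727]), array([ 0.0094, -0.0087,  0.0002]))
```

Request:
drive_tool --pt "255 0 3 0 0 0 0" --pt "255 0 6 0 0.005 -0.005 0" --pt "255 0.05 8.5 0 0.009 -0.009 0" --pt "255 0.05 8.5 3 0.009 -0.009 0" --pt "255 0.05 8.5 6 0.009 -0.009 0" --pt "255 0.05 8.5 8.8 0.009 -0.009 0" --pt "255 0.05 8.5 8.8 0.009 -0.009 0" --pt "255 0.05 8.5 8.8 0.009 -0.009 0" --pt "255 0.05 8.5 8.8 0.009 -0.009 0"

```text
t: 5.9
tcp_pos: [0.4784, 0.0235, 0.1112]
tool_rot: [-0.116, 0.993, -0.0, 0.002]
force: [-0.2, -0.2, -0.7]
finger_gap: 0.166
```

```bash
python3 - <<'E'
from h import *
import cv2
s=manip.sense(); print(s["tcp_pos"],s["tool_rot"],s["force"])
a=manip.snapshot("wrist")[:,:,::-1][100:480,160:480]
b=manip.snapshot("scene")[:,:,::-1][170:270,255:365]
b=cv2.resize(b,None,fx=3.8,fy=3.8,interpolation=cv2.INTER_CUBIC)
cv2.imwrite("pics/w3.png",np.hstack([a,b]))
print(inc([.477,.0235,.07],down(.233+np.pi)))
E
```

```text
[0.4784 0.0235 0.1112] [-0.1159  0.9933 -0.      0.0015] [-0.2143 -0.1953 -0.7157]
(array([0.1503, 0.008 , 4.1466]), array([-0.0006,  0.0036, -0.0003]))
```

View pics/w3.png

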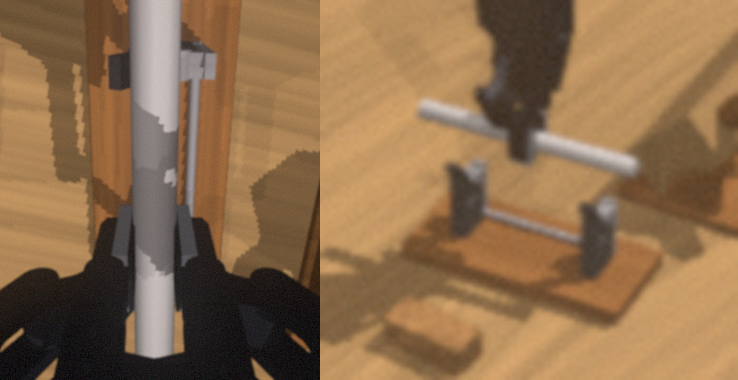

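The rod sits over the slots, between the dark prong (118,70) and the jaw nose (195,65), parallel to the stand. Now lowering and pressing.

Request:
drive_tool --pt "255 0.1 0 2 0 0.003 0" --pt "255 0.1 0 3 0 0.003 0" --pt "255 0.1 0 3.6 0 0.003 0" --pt "255 0.1 0 4.2 0 0.003 0" --pt "255 0.1 0 4.8 0 0.003 0" --pt "255 0.1 0 5.4 0 0.003 0" --pt "255 0.1 0 6 0 0.003 0" --pt "255 0.1 0 6.5 0 0.003 0" --pt "255 0.1 0 7 0 0.003 0" --pt "255 0.1 0 7.3 0 0.003 0" --pt "255 0.1 0 7.5 0 0.003 0" --pt "255 0.1 0 7.5 0 0.003 0"

```text
t: 7.2
tcp_pos: [0.4754, 0.0249, 0.0364]
tool_rot: [-0.116, 0.993, 0.001, -0.001]
force: [-3.1, 4.5, 14.7]
finger_gap: 0.162
```

Request:
drive_tool --pt "255 0 0 0.15 0 0 0" --pt "255 0 0 0.15 0 0 0" --pt "120 0 0 0 0 0 0" --pt "120 0 0 0 0 0 0" --pt "120 0 0 0 0 0 0" --pt "120 0 0 0 0 0 0" --pt "120 0 0 0 0 0 0" --pt "120 0 0 -2 0 0 0" --pt "120 0 0 -5 0 0 0" --pt "120 0 0 -9 0 0 0" --pt "120 0 0 -13 0 0 0" --pt "60 0 0 -17 0 0 0" --pt "0 0 0 -20 0 0 0" --pt "0 0 0 -22 0 0 0" --pt "0 0 0 -22 0 0 0"

```text
t: 8.7
tcp_pos: [0.4785, 0.0238, 0.2577]
tool_rot: [-0.116, 0.993, -0.001, 0.002]
force: [-0.1, -0.6, 0.2]
finger_gap: 1.0
```

```bash
python3 - <<'E'
from h import *
import cv2
s=manip.sense(); print(s["tcp_pos"],s["tool_rot"],s["force"],s["q"])
np.save("w4T.npy",manip.camera_model("wrist")["cam_to_world"])
a=manip.snapshot("wrist")[:,:,::-1]; cv2.imwrite("pics/w4.png",a)
b=manip.snapshot("scene")[:,:,::-1]; cv2.imwrite("pics/s4.png",b)
a=cv2.resize(a,(480,360))
c=cv2.resize(b[195:265,265:355],None,fx=3.5,fy=3.5,interpolation=cv2.INTER_CUBIC)
d=cv2.resize(b[155:245,330:420],None,fx=3.5,fy=3.5,interpolation=cv2.INTER_CUBIC)
o=np.zeros((600,800,3),np.uint8); o[:360,:480]=a; o[355:600,480:795]=c; o[:315,482:797]=d
cv2.imwrite("pics/m4.png",o)
E
```

```text
[0.4785 0.0238 0.2577] [-0.1164  0.9932 -0.0008  0.002 ] [-0.0882 -0.559   0.2446] [-0.184   0.2942  1.7581 -0.0004  1.085  -1.9878]
```

View pics/m4.png

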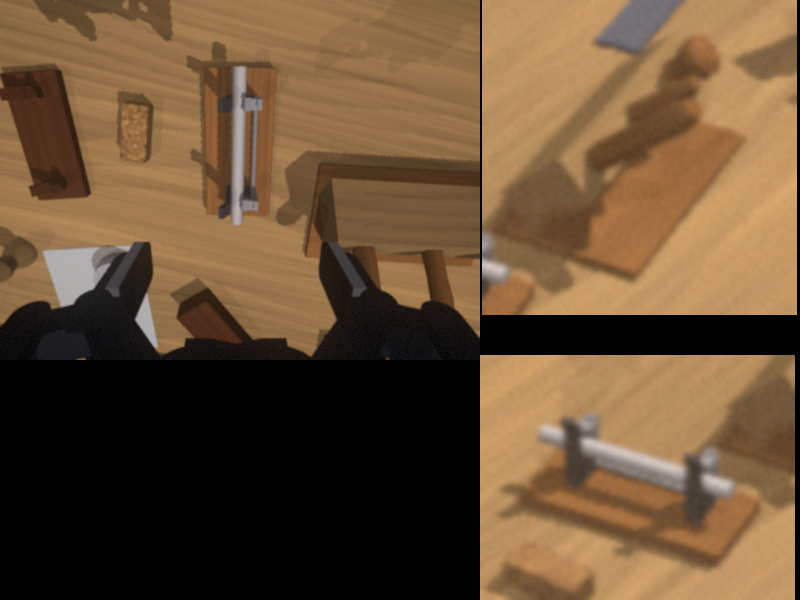

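The rod lies under both jaw noses in the forks, at (238,70)–(238,222) in the wrist view, overhanging about evenly. The scene view agrees. Next I'll locate the gouge.

```bash
python3 - <<'E'
from h import *
import cv2
P=lambda u,v,z: ray("top",115+(u+.5)/2.58-.5,200+(v+.5)/2.58-.5,z)
C=lambda p:(proj("top",p)-[115,200]+.5)*2.58-.5
yaw=.176
a=np.array([np.cos(yaw),np.sin(yaw),1])/2**.5
for z in(.07,.08,.09,.1,.11,.12):
    s=P(255,155,z); e=s+.122*a; print(z,s,C(e),proj("scene",s),proj("scene",e))
E
```

```text
0.07 [0.5452 0.2013 0.07  ] [218.8801  47.999 ] [361.1235 203.4116] [387.7504 188.1682]
0.08 [0.5444 0.1992 0.08  ] [218.5617  47.0558] [360.6802 201.0429] [387.3956 185.6177]
0.09 [0.5435 0.1972 0.09  ] [218.2376  46.0958] [360.2334 198.6554] [387.0378 183.0458]
0.1 [0.5427 0.1951 0.1   ] [217.9078  45.1186] [359.783  196.2488] [386.6769 180.4524]
0.11 [0.5418 0.1931 0.11  ] [217.5719  44.1237] [359.3289 193.823 ] [386.3131 177.8371]
0.12 [0.541 0.191 0.12 ] [217.2299  43.1106] [358.8713 191.3776] [385.9462 175.1998]
```

```bash
cat >> h.py <<'E'
def tilt(yaw,th=np.pi/4): # tool z forward/down by th from down; tool x = -(tool axis dir)
    c,s=np.cos(yaw),np.sin(yaw)
    z=np.array([np.sin(th)*c,np.sin(th)*s,-np.cos(th)]); x=-np.array([np.cos(th)*c,np.cos(th)*s,np.sin(th)])
    return R.from_matrix(np.column_stack([x,np.cross(z,x),z]))
E
python3 - <<'E'
from h import *
r=tilt(.176); z=r.as_matrix()[:,2]; a=-r.as_matrix()[:,0]
g=np.array([.544,.198,.087])+.058*a
print(g,inc(g+(.019-.12)*z,r)); print(inc([.46,.15,.26],r))
E
```

```text
[0.5844 0.2052 0.128 ] (array([-7.5882, 15.5207,  5.515 ]), array([ 0.0232, -0.7881,  0.0539]))
(array([-1.3247, 12.623 , -0.5265]), array([ 0.0232, -0.7881,  0.0539]))
```

Request:
drive_tool --pt "0 0 3 -1 0.004 -0.13 0.01" --pt "0 0 6 -1 0.008 -0.26 0.02" --pt "0 -1 9 -1 0.012 -0.4 0.03" --pt "0 -1 11 -1 0.016 -0.53 0.04" --pt "0 -1.5 12.6 -0.5 0.02 -0.66 0.05" --pt "0 -1.5 13 -0.5 0.023 -0.788 0.054" --pt "0 -3 14.5 1 0.023 -0.788 0.054" --pt "0 -5.5 15.5 3 0.023 -0.788 0.054" --pt "0 -7.6 15.5 5.5 0.023 -0.788 0.054" --pt "0 -7.6 15.5 5.5 0.023 -0.788 0.054" --pt "0 -7.6 15.5 5.5 0.023 -0.788 0.054" --pt "0 -7.6 15.5 5.5 0.023 -0.788 0.054"

```text
t: 10.0
tcp_pos: [0.5252, 0.1998, 0.2392]
tool_rot: [-0.081, 0.933, 0.028, 0.35]
force: [-0.2, -1.0, 0.9]
finger_gap: 1.003
```

```bash
python3 - <<'E'
from h import *
import cv2
s=manip.sense(); print(s["tcp_pos"],s["tool_rot"],tilt(.176).as_quat(),s["force"],s["q"])
np.save("w5T.npy",manip.camera_model("wrist")["cam_to_world"])
a=manip.snapshot("wrist")[:,:,::-1].copy(); cv2.imwrite("pics/w5.png",a)
sh=np.array([.544,.198,.087]); ax=-tilt(.176).as_matrix()[:,0]
print([proj("wrist",sh+k*ax) for k in(0,.05,.125)])
E
```

```text
[0.5252 0.1998 0.2392] [-0.0811  0.9328  0.0276  0.3502] [-0.0812  0.9203  0.0336  0.3812] [-0.1677 -0.9728  0.9203] [ 0.1645  0.3181  2.1056  1.2746  0.0005 -2.8541]
[array([307.5763, 103.712 ]), array([307.8715, 181.9498]), array([308.2632, 285.7564])]
```

View pics/w5.png

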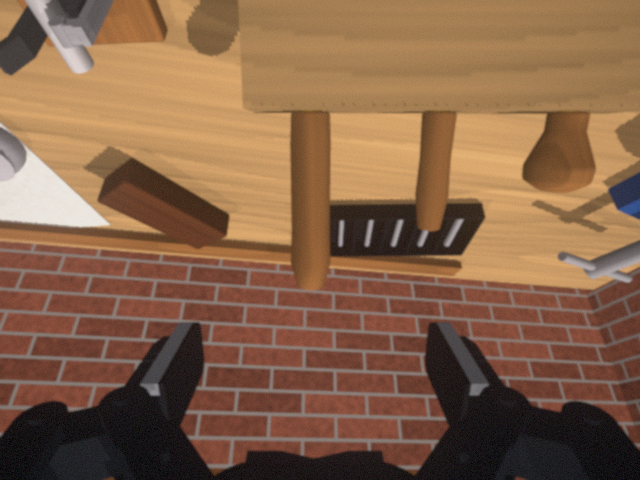

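Handle seen from (310,110) at the board to (311,290), within about 3 px of the prediction. However, q5 hit 0 and q6 hit its limit at 45°, so I'll use a gentler 25° tilt. The pads tolerate that.

```bash
python3 - <<'E'
from h import *
a=-tilt(.176).as_matrix()[:,0]; r=tilt(.176,.436); z=r.as_matrix()[:,2]
g=np.array([.544,.200,.086])+.058*a
print(g,inc(g+(.019-.12)*z,r))
s=manip.sense(); print(s["q"],s["t"])
E
```

```text
[0.5844 0.2072 0.127 ] (array([ 0.1178, -0.2885,  2.726 ]), array([-0.007 ,  0.2829, -0.0012]))
[ 0.1643  0.3166  2.1058  1.2747  0.0007 -2.8541] 10.05
```

Request:
drive_tool --pt "0 0 0 -1 0 0.1 0" --pt "0 0 0 -2 0 0.2 0" --pt "0 0 0 -3 0 0.28 0" --pt "0 0 0 -3 0 0.28 0" --pt "0 0 0 -3 0 0.28 0" --pt "0 0 0 -3 0 0.28 0" --pt "0 0 0 -3 0 0.28 0"

```text
t: 10.75
tcp_pos: [0.5087, 0.1969, 0.2662]
tool_rot: [-0.084, 0.971, 0.016, 0.222]
force: [0.5, -0.3, -0.3]
finger_gap: 1.001
```

```bash
python3 - <<'E'
from h import *
a=-tilt(.176).as_matrix()[:,0]; r=tilt(.176,.436); z=r.as_matrix()[:,2]
g=np.array([.544,.200,.086])+.058*a
print(g,inc(g+(.019-.12)*z,r))
s=manip.sense(); print(s["q"],s["tcp_pos"],s["tool_rot"])
E
```

```text
[0.5844 0.2072 0.127 ] (array([-0.9692, -0.2723,  5.7558]), array([-0.0071,  0.012 , -0.001 ]))
[ 0.1659  0.2437  1.9112 -0.0053  0.5387 -1.5744] [0.5087 0.1969 0.2662] [-0.0844  0.9713  0.0162  0.2216]
```

Request:
drive_tool --pt "0 -0.5 -0.15 3 -0.004 0.006 0" --pt "0 -0.95 -0.27 5.7 -0.007 0.012 0" --pt "0 -0.95 -0.27 8 -0.007 0.012 0" --pt "0 -0.95 -0.27 10 -0.007 0.012 0" --pt "0 -0.95 -0.27 10 -0.007 0.012 0"

```text
t: 11.25
tcp_pos: [0.5561, 0.2023, 0.1744]
tool_rot: [-0.085, 0.974, 0.02, 0.21]
force: [-0.8, 0.4, 0.3]
finger_gap: 1.004
```

```bash
python3 - <<'E'
from h import *
import cv2
a=-tilt(.176).as_matrix()[:,0]; r=tilt(.176,.436); z=r.as_matrix()[:,2]
sh=np.array([.544,.200,.086]); g=sh+.058*a
print(g,inc(g+.019*z,r))
s=manip.sense(); print(s["q"],s["tcp_pos"],s["force"])
w=manip.snapshot("wrist")[:,:,::-1]
b=cv2.resize(manip.snapshot("scene")[150:240,310:420,::-1],None,fx=3,fy=3)
o=np.zeros((480,640,3),np.uint8); o[:]=w; o[:135,:165]=cv2.resize(b,(165,135)); cv2.imwrite("pics/w6.png",o)
print([proj("wrist",sh+k*a) for k in(0,.05,.125)])
E
```

```text
[0.5844 0.2072 0.127 ] (array([-0.6842, -0.0221,  7.3992]), array([ 0.0018, -0.0109, -0.0026]))
[ 0.1547  0.4587  1.893   0.0297  0.3651 -1.6154] [0.5561 0.2023 0.1744] [-0.8051  0.4344  0.2529]
[array([313.2152, 173.4815]), array([313.4445, 263.8076]), array([313.7932, 401.1276])]
```

View pics/w6.png

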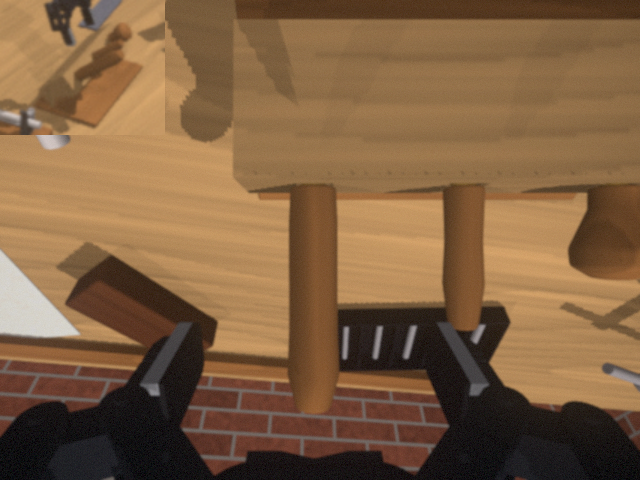

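Request:
drive_tool --pt "0 -0.3 0 2 0 -0.005 0" --pt "0 -0.7 0 4 0 -0.01 0" --pt "0 -0.7 0 6 0 -0.01 0" --pt "0 -0.7 0 7.4 0 -0.01 0" --pt "0 -0.7 0 7.4 0 -0.01 0" --pt "0 -0.7 0 7.4 0 -0.01 0"

```text
t: 11.95
tcp_pos: [0.5943, 0.2093, 0.1137]
tool_rot: [-0.085, 0.972, 0.02, 0.218]
force: [-0.3, 0.3, 0.1]
finger_gap: 1.003
```

```bash
python3 - <<'E'
from h import *
a=-tilt(.176).as_matrix()[:,0]; r=tilt(.176,.436); z=r.as_matrix()[:,2]
sh=np.array([.544,.200,.086]); g=sh+.058*a
s=manip.sense(); print(inc(g+.019*z,r),s["q"],s["tcp_pos"],s["force"])
E
```

```text
(array([ 0.3596, -0.0388,  0.2582]), array([ 0.001 ,  0.0045, -0.0019])) [ 0.1573  0.605   1.8532  0.0372  0.2431 -1.6219] [0.5943 0.2093 0.1137] [-0.3435  0.3201  0.0787]
```

Within 4 mm. Grip.

Request:
drive_tool --pt "255 0.2 0 0.25 0 0 0" --pt "255 0.2 0 0.25 0 0 0" --pt "255 0.2 0 0.25 0 0 0" --pt "255 0.2 0 0.25 0 0 0" --pt "255 0.2 0 0.25 0 0 0" --pt "255 0.2 0 0.25 0 0 0" --pt "255 0.2 0 0.25 0 0 0" --pt "255 0.2 0 0.25 0 0 0" --force 80

```text
t: 12.75
tcp_pos: [0.5941, 0.2092, 0.1105]
tool_rot: [-0.085, 0.972, 0.02, 0.218]
force: [-2.3, -1.4, 6.4]
finger_gap: 0.298
```

```bash
python3 - <<'E'
from h import *
s=manip.sense(); r=R.from_quat(s["tool_rot"]); a=-tilt(.176).as_matrix()[:,0]
print(r.inv().apply(a),s["force"],s["finger_gap"],s["tcp_pos"])
E
```

```text
[-0.9413  0.0018 -0.3376] [-2.3223 -1.3575  6.3561] 0.29796756814677533 [0.5941 0.2092 0.1105]
```

Request:
drive_tool --pt "255 -0.94 0 -0.34 0 0 0" --pt "255 -1.88 0 -0.68 0 0 0" --pt "255 -2.82 0 -1.01 0 0 0" --pt "255 -3.76 0 -1.35 0 0 0" --pt "255 -4.7 0 -1.69 0 0 0" --pt "255 -5.65 0 -2.03 0 0 0" --pt "255 -6.6 0 -2.36 0 0 0" --pt "255 -7.5 0 -2.7 0 0 0" --pt "255 -8.5 0 -3.04 0 0 0" --pt "255 -9.4 0 -3.38 0 0 0" --pt "255 -10.8 0 -3.9 0 0 0" --pt "255 -12.2 0 -4.4 0 0 0" --pt "255 -12.2 0 -4.4 0 0 0" --pt "255 -12.2 0 -4.4 0 0 0" --pt "255 -12.2 0 -4.4 0 0 0"

```text
t: 14.25
tcp_pos: [0.6828, 0.2247, 0.2006]
tool_rot: [-0.085, 0.973, 0.02, 0.216]
force: [0.2, 0.0, -2.0]
finger_gap: 0.3
```

```bash
python3 - <<'E'
from h import *
import cv2
s=manip.sense(); r=R.from_quat(s["tool_rot"])
print(s["q"],s["tcp_pos"],s["force"],s["finger_gap"])
h=.176
rl=tilt(h,.436-np.pi/4); z=rl.as_matrix()[:,2]; d=np.array([np.cos(h),np.sin(h),0])
g=np.array([.476,.0243,.24])+.13*d
print(inc(g+.019*z,rl), inc(np.array([g[0],g[1],.3])+.019*z,rl))
b=cv2.resize(manip.snapshot("scene")[100:300,250:450,::-1],None,fx=3,fy=3,interpolation=cv2.INTER_CUBIC); cv2.imwrite("pics/s7.png",b)
E
```

```text
[ 0.1597  0.5585  1.5677  0.0143  0.5783 -1.5955] [0.6828 0.2247 0.2006] [ 0.2283  0.0129 -2.0278] 0.3003344727789234
(array([  9.4918, -16.1273,  -6.8482]), array([ 0.0017,  0.7866, -0.0016])) (array([  6.9512, -16.117 , -12.2837]), array([ 0.0017,  0.7866, -0.0016]))
```

View pics/s7.png

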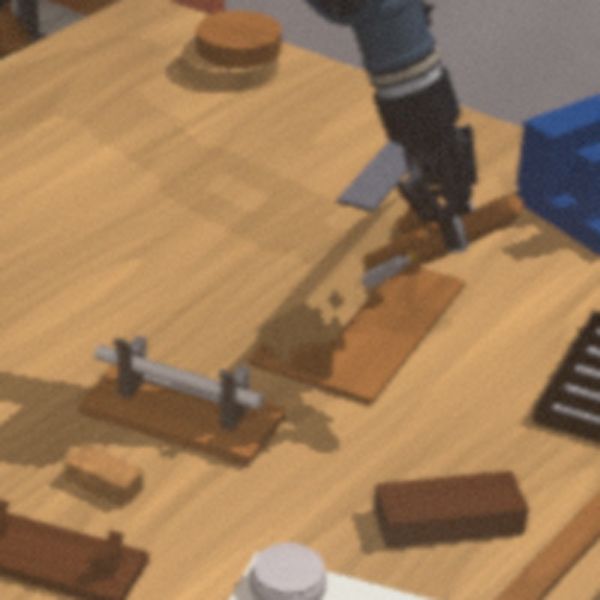

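The gouge is out, with its blade visible at (385,270) clear of the board. Raise it, then level it and carry it over the stand.

Request:
drive_tool --pt "255 -1.2 0 -2.6 0 0 0" --pt "255 -2.5 0 -5.4 0 0 0" --pt "255 -3.4 0 -7.3 0 0.05 0" --pt "255 -2.5 0 -8.5 0 0.15 0" --pt "255 -1 0 -9.5 0 0.25 0" --pt "255 1 -1 -10.5 0 0.35 0" --pt "255 3 -3 -11 0 0.45 0" --pt "255 4.5 -5 -12 0 0.55 0" --pt "255 6 -7 -12 0 0.65 0" --pt "255 7 -9 -12 0 0.74 0" --pt "255 7 -11.5 -12 0 0.787 0" --pt "255 7 -14 -12 0 0.787 0" --pt "255 7 -15.5 -12 0 0.787 0" --pt "255 7.8 -16.1 -10.5 0 0.787 0" --pt "255 8.7 -16.1 -8.6 0 0.787 0" --pt "255 9.5 -16.1 -6.9 0 0.787 0" --pt "255 9.5 -16.1 -6.9 0 0.787 0" --pt "255 9.5 -16.1 -6.9 0 0.787 0" --pt "255 9.5 -16.1 -6.9 0 0.787 0" --pt "255 9.5 -16.1 -6.9 0 0.787 0"

```text
t: 16.3
tcp_pos: [0.5992, 0.0465, 0.2247]
tool_rot: [-0.086, 0.981, -0.014, -0.171]
force: [-0.6, 0.5, -0.9]
finger_gap: 0.298
```

```bash
python3 - <<'E'
from h import *
import cv2
s=manip.sense()
print(s["q"],s["qd"],s["tcp_pos"],s["tool_rot"],s["force"],s["finger_gap"])
b=manip.snapshot("scene")[:,:,::-1]; t=manip.snapshot("top")[:,:,::-1]; cv2.imwrite("pics/s8f.png",b); cv2.imwrite("pics/t8f.png",t)
o=np.hstack([cv2.resize(b[130:280,250:400],(400,400),interpolation=cv2.INTER_CUBIC),cv2.resize(t[190:340,210:360],(400,400),interpolation=cv2.INTER_CUBIC)]); cv2.imwrite("pics/m8.png",o)
h=.176;d=np.array([np.cos(h),np.sin(h),0]); e=np.array([.476,.0243,.24])
C=lambda n,p,o:(proj(n,p)-o+.5)*400/150
for p in(e,e+.128*d,e+.203*d,np.array([.476,.0243,.053])): print(C("scene",p,[250,130]),C("top",p,[210,190])+[400,0])
E
```

```text
[-0.0682  0.6568  1.247  -0.0803  1.573  -1.8005] [ 0.0008  0.0001  0.004  -0.0005 -0.0029 -0.0008] [0.5992 0.0465 0.2247] [-0.086   0.9815 -0.0144 -0.1707] [-0.602   0.5077 -0.9129] 0.2983001435428307
[158.0241 118.1928] [597.1885 258.7459]
[263.1381 149.6263] [568.5586  94.158 ]
[327.6785 168.9266] [552.1554  -0.1407]
[160.0359 255.2023] [611.7625 265.4656]
```

View pics/m8.png

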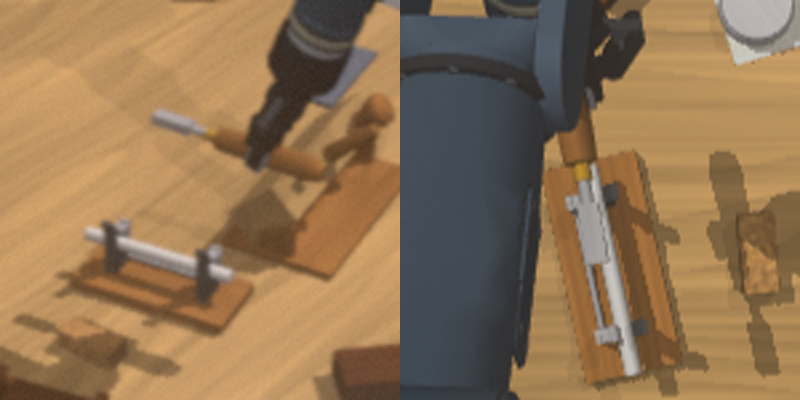

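Edge at scene (155,115) and top (597,262), within a few pixels of the prediction. The handle end also matches, so the gouge is level. A last check of the rod height by projection:

```bash
python3 - <<'E'
from h import *
C=lambda n,p,o:(proj(n,p)-o+.5)*400/150
d=np.array([np.cos(.233),np.sin(.233),0])
for z in(.053,.075):
  for k in(-.095,.095):
    p=np.array([.477,.0245,z])+k*d; print(z,k,C("scene",p,[250,130]),C("top",p,[210,190])+[400,0])
s=manip.sense(); print(s["t"],s["qd"].round(4))
E
```

```text
0.053 -0.095 [ 89.1604 234.4426] [636.1442 369.2782]
0.053 0.095 [235.0448 277.216 ] [587.3715 161.2557]
0.075 -0.095 [ 88.3852 219.3909] [635.0924 370.4792]
0.075 0.095 [235.4287 261.9624] [585.4662 158.7145]
16.4 [-0.0016  0.0049  0.006   0.0004 -0.0011  0.0005]
```

```bash
python3 - <<'E'
from h import *
import cv2
def fit(img,cam,T,box):
    im=cv2.imread(img).astype(int); m=((im.min(2)>125)&(np.ptp(im,axis=2)<30)).astype(np.uint8)
    k=np.zeros_like(m); k[box[1]:box[3],box[0]:box[2]]=m[box[1]:box[3],box[0]:box[2]]
    n,l,st,c=cv2.connectedComponentsWithStats(k); i=1+st[1:,4].argmax(); print(st[i])
    v,u=np.nonzero(l==i); M=cam["mtx"]; D=np.c_[u,v,np.ones(len(u))]@np.linalg.inv(M).T@T[:3,:3].T; o=T[:3,3]
    P=o+D*((.056-o[2])/D[:,2])[:,None]; x=P[:,:2]; c=np.median(x,0)
    vx,vy,_,_=cv2.fitLine(x.astype(np.float32),cv2.DIST_HUBER,0,1e-4,1e-4).ravel()
    t=(x-c)@[vx,vy]; print("yaw",np.arctan(vy/vx),"ends",c+t.min()*np.array([vx,vy]),c+t.max()*np.array([vx,vy]))
w=manip.camera_model("wrist"); fit("pics/w4.png",w,np.load("w4T.npy"),(290,70,350,310))
t=manip.camera_model("top"); fit("pics/t8f.png",t,t["cam_to_world"],(280,255,305,335))
fit("pics/scene0.png".replace("scene0","s4"),manip.camera_model("scene"),manip.camera_model("scene")["cam_to_world"],(278,210,345,245))
E
```

```text
[ 310   89   18  211 2550]
yaw 0.21346077 ends [0.383  0.0059] [0.569  0.0462]
[280 255  20  76 528]
yaw 0.21758217 ends [0.3792 0.0089] [0.5555 0.0478]
[294 219  30  12 103]
yaw 0.18795201 ends [0.4208 0.0111] [0.5232 0.0306]
```

```bash
python3 -c "
from station import manip
print(manip.sign_off())"
```

```text
the job is handed in; nothing more can be done
None
```

I clipped the rod into the honing stand and let go of it. I then drew the gouge from the rack, levelled it and handed the job in with its edge held over the rod. The run used about 16.4 s of the 64 s, and sign-off reports no verdict.

**Rod:**
- When I pressed it home, the tool stopped at 36 mm, where I expected about 37 mm, with 15 N pushing back.
- Its ends in the scene picture match a rod axis 53 mm above the table, not the 75 mm of a rod lying on the noses.
- The wrist camera puts its middle at about (0.476, 0.026), where I estimated the stand's centre at about (0.476, 0.024). Its heading is 0.213 rad against 0.233 rad for the stand, inside the 0.06 rad allowed.
- Two readings disagreed. I misread the rod's ends by eye in the last top view, and the image fit did not bear that out. The scene-camera heading fit of 0.188 rad came from only a small patch of the rod, so I gave it little weight.
- I did not measure the jaw angle. The pictures only show both noses over the rod.

**Gouge:**
- I had planned to grip it with the tool tilted 45°, but the arm reached joint limits there, so I used 25° instead.
- It is gripped on the handle at an opening of 0.298, with the arm nearly still (joint speeds up to 0.006 rad/s).
- Its edge and handle end match a level gouge in the scene view, and the edge also matches in the top view, within 1–2 camera pixels. That puts the edge over the middle of the rod, about 19 cm above it.

In the pictures I viewed, the other tools and items had not visibly moved, but I did not measure them.

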